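# Add a cup to the warmer and set its dial

## Robot

A 6-joint arm with a two-finger parallel gripper is mounted at the origin on a cart in front of the work surface, level with it; the furniture and walls round the work are solid. World frame = base frame: x ahead of the robot, y to its left, z up, the work surface at z = 0. Lengths are in m, angles in rad, forces in N, time in s.
With the tool pointing down it reaches from about 0.25 to 0.775 m from the base axis. Payload 4 kg.
Tool frame: the origin (TCP) lies midway between the tips of the shut fingers; the grasp point (between the pads) lies 19 mm behind it; y points along the fingers, x is the direction in which the jaws open and shut, and the axes are right-handed (so a half turn about y gives the same grasp; the last joint's range is limited). The gripper opens to 94 mm and grips with 3 to 60 N. Pads are 16 mm wide; open, the fingers measure 119 mm over their backs; the gripper's body (75 mm by 177 mm) begins 78 mm behind the grasp point.
Start: joints at [-1.451, 0.087, 1.371, -0, 1.684, -0.103], TCP at [0.122, -0.536, 0.206] pointing down, gripper open.
Joint ranges: [-3.1, 3.1], [-0.76, 2.03], [0.27, 2.55], [-1.08, 4.22], [0.17, 2.65], [-2.57, 2.57]. Speed limits (rad/s): [2.79, 2.79, 3.14, 3.14, 3.14, 3.14].

## Interface

Orientations are given as [roll, pitch, yaw] about the fixed x, y, z axes, in that order (R = Rz(yaw) Ry(pitch) Rx(roll)).
In Python, from bench import robot gives the robot as it stands.
- The arm moves only by the shell command python3 -m creep 'ROWS'. ROWS is JSON, a list of rows, each a list of 7 numbers: the shift along the tool's x, y, z in mm, then the turn, a rotation vector about the tool's x, y, z in degrees, then the closure in counts, from 0 (fully open) to 255 (shut). A call has 1 to 5 rows; each row is the pose to reach, as a shift and turn from the pose commanded when the call began, along the tool's axes at that moment; what a row does not reach only later rows make up. A row lasts 1/8 s, in which the tool goes at most 62.5 mm and 10.7 degrees, less where a joint would pass 70% of its speed; a pose out of reach is approached as far as the arm can. A call with a gripper value outside its range is refused whole. The fingers move at their own pace and stop on an object; the grip force is fixed at half the most. Time passes only in rows, so rows that repeat a pose let the fingers close. It gives the time, the measured TCP pose, the force and the opening at its end, in the units of the state.
- robot.get_obs(): the state, without advancing time (a new reading comes with each control period).
- robot.snapshot(name): name is "scene" or "top" or "wrist"; returns a dict with "color" (480x640x3 uint8, blue, green, red), "fx", "fy", "cx", "cy" (pixels), "world_from_camera" (4x4, takes a point from camera to world coordinates); the wrist camera has in their place "mount" (4x4, takes a point from camera to tool coordinates, whose origin is the TCP and whose axes are the tool frame's). Camera axes: x right, y down, z forward; pixel columns grow to the right and rows downward; lengths in m; the calibration is good to about 2 mm. A picture is of the moment at which its call begins: read the wrist's pose just before it. There is no depth.
- robot.close_job(): hands the job in, once; it reports no verdict.
Trained networks look in the newest picture that a camera, given by its name, has taken for a name from the list of things; names that differ only in an ending like _2 or _b are one class to them, and where a whole thing is asked for, a point or a joint stands for the part that bears it (a point fixed in the world has none). Each returns a list of dicts, best first, with "p" (0 to 1); they miss things now and then, are a little off and sometimes report something else, mostly with a low value. They report only what shows in the picture. A call takes as long as a camera call. They do not tell look-alikes from the thing itself.
- robot.spot_in(name, camera): "point" ([x, y, z] in m, in world coordinates, good to about 4 mm: the middle of the surface that is visible of it).
- robot.landmark_of(name, camera): "point" ([x, y, z] in m, in world coordinates, good to about 4 mm: a listed point, or the origin of a listed thing).
The state is a dict: "time": time; "joint_positions": joint angles; "qvel": joint speeds; "joint_torque": joint torques, N m; "tool_pos": TCP position; "ee_rot": TCP orientation; "wrist_force": force on the tool from outside, world axes, zero at the start; "wrist_torque": the same for the moment, N m; "width": finger opening in m.
Only numpy, scipy, OpenCV 4.12 (cv2) and the standard library are available. Lean on these libraries where they do the work, as an engineer would, in place of code of your own. Each camera call takes 0.05 s, during which the arm holds its last target.

## Task

Put the espresso cup that stands on the counter gently upright on the free left half of the cup warmer's spring platform, beside the cup already there, and let go of it. Then turn the warmer's dial click by click to position 3, the mark with three dots, and let it rest there. Leave the other cup standing where it is and do not disturb the other things.

Things in the scene. Friction and masses are not known exactly. Their poses are not given: they have to be found in the camera images.
- cup_center (a point): White espresso cup with a green band, standing on the counter left of the post, away from the warmer: centre of its round body, half-way up. Body 51 mm high, 63 mm wide at the rim, 43 mm at the foot. z is up; the handle sticks out along -y to 57 mm from here, at the start roughly towards the robot. Pinch the body across its x axis, a finger on either side.
- cup: The same espresso cup, about 0.11 kg (varies by a third); origin 13.5 mm from the body's centre towards the handle (its -y), at the underside of the foot.
- second_cup_center (a point): An identical espresso cup already standing on the right half of the warmer's platform (about 55 mm to the -y side of the platform's centre), handle roughly towards the robot: centre of its body, half-way up. Leave it standing there.
- platform_top (a point): Centre of the top of the warmer's aluminium spring platform, flat, 120 mm in x, 220 mm in y; axes as the warmer's. Empty, the top is 62 mm above the counter; it carries one cup at the start.
- free_half (a point): Centre of the free left half of the platform's top, 55 mm to the +y side of platform_top, where the cup is to stand; same axes; it sinks with the platform.
- dial_grip (a point): Dial on the console's black panel, which slopes 28 degrees from level, facing the robot. Point on the dial's axis, 24 mm above the panel. z: along the axis, out of the panel (leaning to the robot); x: the way the white pointer points. On a disc of 60 mm, 7 mm high, stands a grey bar to pinch, along x: 56 mm long, 16 mm wide, from 6 to 36 mm above the panel.
- dial (a joint): Dial angle, rad, growing clockwise seen looking onto the panel. Six click positions: 0 off (ring mark, 1.125 rad left of straight up the panel), 0.45 one dot, 0.90 two, 1.35 three dots (position 3), 1.80 four, 2.25 five; stops at both ends. Starts between off and 1. A spring ball snaps it to the nearest position; about 0.1 N m turns it over a click.
- clip_jar: Bystander: clip-top glass storage jar, 92 x 94 x 121 mm; origin at the centre of its underside. Leave it alone.
- tea_tin: Bystander: green round tin with a tan lid, 69 mm across, 89 mm high; origin at the centre of its underside. Leave it alone.
- pepper_mill: Bystander: dark wooden pepper mill, 58 mm across, 170 mm high; origin at the centre of its underside. Leave it alone.
- tumbler: Bystander: teal tumbler, 68 mm across, 84 mm high, left side; origin at the centre of its underside. Leave it alone.
- tumbler_b: Bystander: teal tumbler, 68 mm across, 84 mm high, right side; origin at the centre of its underside. Leave it alone.
- creamer: Bystander: glass creamer on a flat book, 80 x 120 x 113 mm, left side; origin at the centre of its underside. Leave it alone.
- platform: The platform itself (origin at platform_top). It moves straight down on a soft spring: 150 N/m, 18 mm travel, stop at the end. It sinks about 5 mm under one cup, 12 mm under two.
- warmer: Cup warmer, fixed: steel machine 366 mm wide (y), 150 mm deep (x), right of the post. Its low left part (deck at 40 mm) carries the spring platform; its right part is a wedge-shaped console 130 mm wide, rising from 35 mm at the front to 115 mm at the back. Origin: centre of its underside; x away from the robot, y to its left, z up.
- post_front (a point): Front face of the upright post (76 mm wide in y, full height) that parts the left and right bays of the shelves; it stands between the cup and the warmer, so carry the cup past in front of it. Shelf boards start 45 mm farther back, 0.32 m above the counter.
There are look-alikes about, which are no part of the job. Leave any black look-alike of the cup alone.

How it is judged:
By the outcome, as a careful person would: the job done as asked, in the order asked, and still so for the second after the job is handed in, with the robot touching nothing.
It also fails if it takes over 58 s, if anything falls off the work surface, if the arm or the gripper's body presses on something with over 40 N, if the wrist force passes 120 N, or if a joint passes its speed limit or range.

## Working session

There is one attempt and no reset: what is moved stays moved. The work goes in short steps, Python scripts to look and compute and a shell command to move; the robot and the scene stay as the last step left them, time stands still between calls to the robot, and variables do not carry over. Pictures are saved under pics/ and viewed, and the job is handed in when it is done.

```bash
ls; mkdir -p pics
cat > h.py <<'E'
from bench import robot
import numpy as np, cv2
from scipy.spatial.transform import Rotation as R
def pose():
    o=robot.get_obs(); return np.array(o["tool_pos"]),R.from_euler("xyz",o["ee_rot"])
E
python3 - <<'E'
from h import *
o=robot.get_obs(); print({k:np.round(v,3).tolist() for k,v in o.items()})
for c in ["scene","top","wrist"]:
    s=robot.snapshot(c); cv2.imwrite(f"pics/{c}0.png",s["color"])
    for n in ["cup_center","second_cup_center","platform_top","free_half","dial_grip","post_front"]:
        print(c,n,[(np.round(d["point"],3).tolist(),round(d["p"],2)) for d in robot.landmark_of(n,c)][:3])
E
```

```text
pics
{'time': 0.0, 'joint_positions': [-1.451, 0.088, 1.372, -0.0, 1.684, -0.103], 'qvel': [-0.001, -0.0, 0.0, 0.002, 0.001, -0.0], 'joint_torque': [-0.001, -34.018, -30.243, 0.072, 0.033, -0.0], 'tool_pos': [0.121, -0.536, 0.204], 'ee_rot': [-1.571, 0.002, -1.348], 'wrist_force': [-0.084, -1.082, -0.16], 'wrist_torque': [0.001, 0.012, -0.066], 'width': 0.094}
scene cup_center [([0.499, 0.156, 0.029], 0.93), ([0.511, 0.272, 0.026], 0.93)]
scene second_cup_center [([0.51, -0.257, 0.086], 0.6), ([0.627, 0.213, -0.002], 0.37)]
scene platform_top [([0.511, -0.199, 0.06], 0.85)]
scene free_half [([0.503, -0.15, 0.057], 0.93)]
scene dial_grip [([0.513, -0.386, 0.096], 0.66)]
scene post_front [([0.567, -0.023, 0.198], 0.77)]
top cup_center [([0.5, 0.156, 0.031], 0.79), ([0.512, 0.274, 0.026], 0.59)]
top second_cup_center [([0.51, -0.26, 0.081], 0.67), ([0.576, 0.402, -0.004], 0.62), ([0.506, -0.146, 0.056], 0.58)]
top platform_top [([0.509, -0.205, 0.057], 0.56), ([0.503, -0.146, 0.054], 0.4)]
top free_half []
top dial_grip [([0.514, -0.385, 0.097], 0.72), ([0.538, 0.549, 0.027], 0.65)]
top post_front []
wrist cup_center []
wrist second_cup_center []
wrist platform_top []
wrist free_half []
wrist dial_grip []
wrist post_front []
```

View pics/scene0.png

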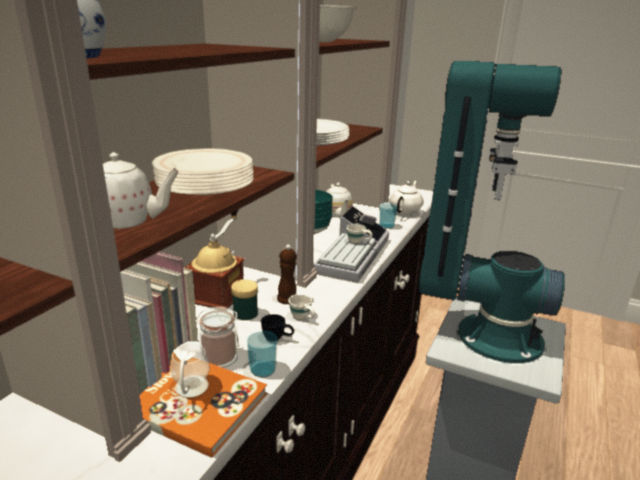

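View pics/top0.png

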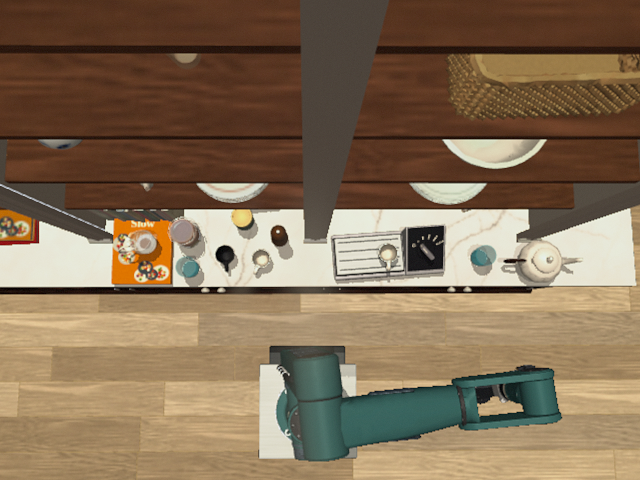

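Run:
```python
from h import *
for c in ["scene","top"]:
    s=robot.snapshot(c)
    M=np.array(s["world_from_camera"]);print(c,s["fx"],s["cx"],s["cy"],np.round(M,3).tolist())
    for n in ["clip_jar","tea_tin","pepper_mill","tumbler","creamer","cup","warmer"]:
        print(c,n,[(np.round(d["point"],3).tolist(),round(d["p"],2)) for d in robot.landmark_of(n,c)][:3])
p,r=pose(); print(r.as_matrix().round(2)); print(robot.get_obs()["time"])
```

```text
scene 497.6335194336079 314.35299445694505 249.29862336983862 [[-0.896, -0.206, 0.394, -0.03], [-0.444, 0.367, -0.817, 1.166], [0.024, -0.907, -0.421, 0.729], [0.0, 0.0, 0.0, 1.0]]
scene clip_jar [([0.579, 0.399, 0.002], 0.89)]
scene tea_tin [([0.626, 0.214, -0.004], 0.94)]
scene pepper_mill [([0.572, 0.092, -0.004], 0.93), ([0.513, -0.262, -0.003], 0.23), ([0.626, 0.217, -0.002], 0.17)]
scene tumbler [([0.503, -0.575, -0.002], 0.87), ([0.461, 0.392, -0.001], 0.79), ([0.509, -0.202, 0.057], 0.48)]
scene creamer [([0.539, 0.556, 0.025], 0.55), ([0.461, 0.394, 0.0], 0.2)]
scene cup [([0.493, 0.272, 0.002], 0.8), ([0.487, 0.157, -0.002], 0.68)]
scene warmer [([0.513, -0.263, -0.0], 0.76), ([0.628, 0.215, -0.003], 0.64)]
top 571.0146509300802 309.8502837790827 244.1155111281845 [[-0.003, -0.992, 0.127, 0.304], [-1.0, 0.002, -0.008, 0.008], [0.008, -0.127, -0.992, 1.921], [0.0, 0.0, 0.0, 1.0]]
top clip_jar [([0.576, 0.404, 0.0], 0.68)]
top tea_tin [([0.631, 0.217, 0.002], 0.65), ([0.507, -0.148, 0.055], 0.45)]
top pepper_mill [([0.571, 0.091, -0.003], 0.65), ([0.505, -0.149, 0.054], 0.17)]
top tumbler [([0.502, -0.58, -0.002], 0.74), ([0.469, 0.392, -0.0], 0.62)]
top creamer [([0.537, 0.553, 0.026], 0.55)]
top cup [([0.483, 0.162, 0.001], 0.73), ([0.494, 0.27, -0.005], 0.51)]
top warmer [([0.514, -0.271, 0.0], 0.84)]
[[ 0.22  0.    0.98]
 [-0.98 -0.    0.22]
 [ 0.   -1.   -0.  ]]
1.85
```

```bash
cat >> h.py <<'E'
def ori(a,t):
    """a: heading of tool x (deg, world), t: tilt deg, fingers lean forward"""
    a,t=np.radians([a,t]); x=np.array([np.cos(a),np.sin(a),0]); f=np.cross(x,[0,0,-1.])
    y=np.sin(t)*f+np.cos(t)*np.array([0,0,-1.]); return R.from_matrix(np.c_[x,y,np.cross(x,y)])
def go(pos,Rt,grasp=False):
    """shift mm, rotvec deg in the tool axes"""
    pos=np.array(pos,float)
    if grasp: pos=pos+Rt.as_matrix()[:,1]*0.019
    p,r=pose(); d=r.inv().apply(pos-p)*1000; w=np.degrees((r.inv()*Rt).as_rotvec())
    print("shift",d.round(1),"turn",w.round(1),"from",p.round(4),"t",round(robot.get_obs()["time"],2))
def pix(s,T,P):
    q=np.linalg.inv(T)@np.r_[P,1]; return [s["fx"]*q[0]/q[2]+s["cx"],s["fy"]*q[1]/q[2]+s["cy"]]
def wrist(fn,names=()):
    p,r=pose(); s=robot.snapshot("wrist"); cv2.imwrite(fn,s["color"])
    T=np.eye(4);T[:3,:3]=r.as_matrix();T[:3,3]=p; T=T@np.array(s["mount"])
    for n in names:
        print(n,[(np.round(d["point"],4).tolist(),round(d["p"],2)) for d in robot.landmark_of(n,"wrist")][:3])
    return s,T
def ray(s,T,u,v,z):
    d=T[:3,:3]@np.array([(u-s["cx"])/s["fx"],(v-s["cy"])/s["fy"],1]); return T[:3,3]+d*(z-T[2,3])/d[2]
E
python3 - <<'E'
from h import *
s=robot.snapshot("wrist"); print(s["fx"],np.round(s["mount"],3))
go([0.42,0.156,0.23],ori(-100,15))
E
```

```text
407.94538406807453 [[ 1.    -0.001 -0.    -0.   ]
 [ 0.    -0.282  0.96  -0.179]
 [-0.001 -0.96  -0.282  0.081]
 [ 0.     0.     0.     1.   ]]
shift [-609.4  -24.6  444.1] turn [14.8 22.6 -3. ] from [ 0.1215 -0.5364  0.2055] t 1.9
```

```bash
python3 -m creep '[[-40,-10,30,0,0,0,0],[-85,-20,62,0,0,0,0],[-130,-25,95,0,0,0,0],[-175,-25,127,0,0,0,0],[-220,-25,160,0,0,0,0]]'; python3 -m creep '[[-45,0,33,0,0,0,0],[-90,0,65,0,0,0,0],[-135,0,98,0,0,0,0],[-175,0,128,0,0,0,0],[-210,0,153,0,0,0,0]]'
python3 - <<'E'
from h import *
go([0.42,0.156,0.23],ori(-100,15))
E
```

```text
time: 2.52
tool_pos: [0.2294, -0.2849, 0.2307]
ee_rot: [-1.57, -0.001, -1.349]
wrist_force: [0.3, -1.0, -0.3]
width: 0.0936
time: 3.15
tool_pos: [0.3322, -0.0461, 0.2308]
ee_rot: [-1.57, -0.001, -1.347]
wrist_force: [-0.4, -0.2, 0.5]
width: 0.0939
shift [-177.6    0.8  130.5] turn [14.7 22.7 -3. ] from [ 0.3322 -0.0461  0.2308] t 3.15
```

```bash
python3 -m creep '[[-40,0,30,3,5,-0.6,0],[-85,0,62,6,10,-1.2,0],[-125,0,92,9,15,-2,0],[-160,0,118,12,20,-2.5,0],[-178,1,130,14.7,22.7,-3,0]]'
python3 - <<'E'
from h import *
s,T=wrist("pics/w1.png",["cup_center","cup","pepper_mill"])
E
```

```text
time: 3.78
tool_pos: [0.4194, 0.1565, 0.2295]
ee_rot: [-1.309, 0.0, -1.746]
wrist_force: [0.6, -0.2, -0.8]
width: 0.0942
cup_center [([0.5096, 0.2742, 0.0262], 0.88), ([0.4945, 0.1546, 0.0244], 0.69)]
cup [([0.4972, 0.2727, -0.0006], 0.88), ([0.4838, 0.1555, 0.0012], 0.73), ([0.4987, 0.1553, 0.023], 0.46)]
pepper_mill [([0.568, 0.1007, -0.0022], 0.78)]
```

View pics/w1.png

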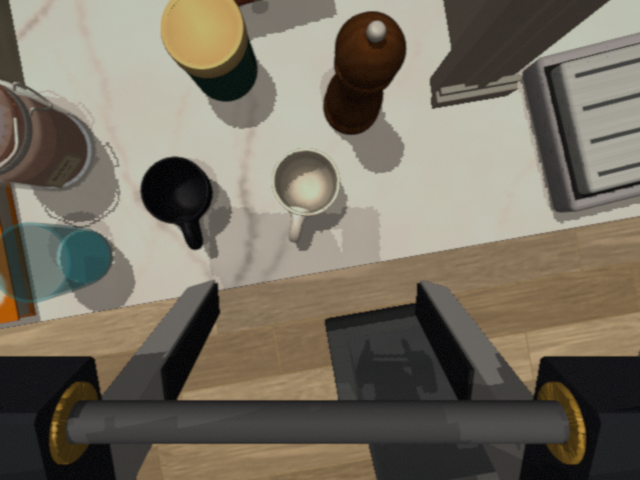

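The white cup's rim is centred near (307,182) with the handle tip near (296,238). The black look-alike is at (176,190) and the mill at (365,70).

Run:
```python
from h import *
s,T=wrist("pics/w1b.png")
c=ray(s,T,307,182,0.051); h=ray(s,T,296,238,0.03); h2=ray(s,T,296,238,0.04)
print(c,h,h2,np.degrees(np.arctan2(*(h-c)[1::-1])),np.degrees(np.arctan2(*(h2-c)[1::-1])))
m=ray(s,T,370,48,0.14);print("mill",m)
for a in (-90,-95):
  go([0.498,0.156,0.12],ori(a,12),True);
```

```text
[0.49338169 0.1500295  0.051     ] [0.44456722 0.1699845  0.03      ] [0.44472384 0.16944716 0.04      ] 157.76561975776895 158.2447771266567
mill [0.56609771 0.09100873 0.14      ]
shift [-16.7 144.7  45.6] turn [-2.9 -9.8  2.4] from [0.4191 0.1539 0.2296] t 4.03
shift [-16.3 144.7  45.6] turn [-2.9 -4.9  1.2] from [0.4191 0.1539 0.2296] t 4.03
```

Run:
```python
from h import *
go([0.497,0.1545,0.12],ori(-112,15),True);
```

```text
shift [-13.3 144.6  45.8] turn [ 0.1 11.6 -3. ] from [0.4191 0.1539 0.2296] t 4.03
```

```bash
python3 -m creep '[[-3,30,10,0,3,-0.7,0],[-6,65,20,0,6,-1.4,0],[-9,100,32,0,9,-2.2,0],[-12,130,41,0,11.6,-3,0],[-13,145,46,0,11.6,-3,0]]'
python3 - <<'E'
from h import *
s,T=wrist("pics/w2.png",["cup_center"]); p,r=pose()
for g in (0.05,0.06): print(np.round(pix(s,T,p+r.apply([0,g,0])),0))
print(p, np.degrees(r.as_rotvec()))
E
```

```text
time: 4.65
tool_pos: [0.502, 0.1513, 0.0994]
ee_rot: [-1.313, -0.001, -1.957]
wrist_force: [-0.5, 0.2, 0.7]
width: 0.0943
cup_center [([0.4955, 0.1537, 0.0216], 0.98), ([0.5122, 0.2726, 0.0273], 0.75)]
[316. 262.]
[316. 256.]
[0.50165372 0.15144966 0.09961355] [-48.52290493  71.97080954 -93.46525739]
```

View pics/w2.png

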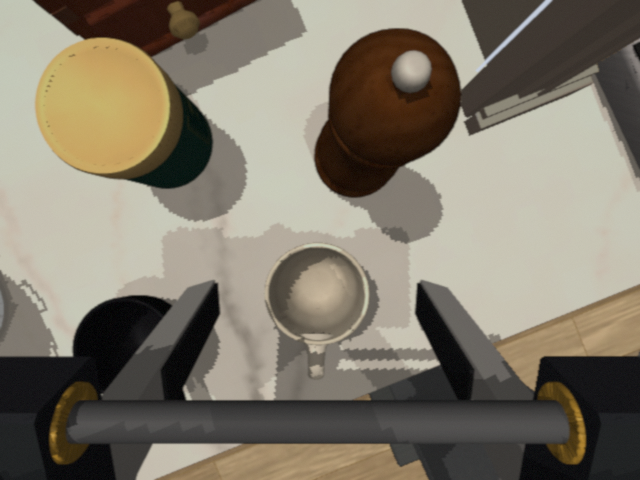

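The cup's rim is centred at (317,293) between the fingers, and its handle runs straight down the image. The jaw direction is right.

Run:
```python
from h import *
s,T=wrist("pics/w2b.png"); 
c=ray(s,T,317,293,0.051);print(c)
go([(c[0]+0.4955)/2,(c[1]+.1537)/2,0.029],ori(-112,15),True);
```

```text
[0.49537444 0.15347642 0.051     ]
shift [  0.9  86.9 -24.9] turn [ 0.1 -0.1  0. ] from [0.502  0.1519 0.101 ] t 4.8
```

```bash
python3 -m creep '[[0,15,-8,0,0,0,0],[1,35,-14,0,0,0,0],[1,58,-19,0,0,0,0],[1,77,-23,0,0,0,0],[1,87,-25,0,0,0,0]]'
python3 -m creep '[[0,0,0,0,0,0,120],[0,0,0,0,0,0,255],[0,0,0,0,0,0,255],[0,0,0,0,0,0,255],[0,0,0,0,0,0,255]]'
```

```text
time: 5.42
tool_pos: [0.499, 0.1527, 0.0097]
ee_rot: [-1.312, 0.0, -1.955]
wrist_force: [-0.5, -0.0, 0.7]
width: 0.094
time: 6.05
tool_pos: [0.5006, 0.1526, 0.0115]
ee_rot: [-1.309, 0.001, -1.956]
wrist_force: [-1.2, -1.9, 3.3]
width: 0.0605
```

```bash
python3 -m creep '[[0,0,0,0,0,0,255],[0,0,0,0,0,0,255]]'
python3 - <<'E'
from h import *
s,T=wrist("pics/w3.png"); go([0.48,0.15,0.10],ori(-112,15))
E
```

```text
time: 6.3
tool_pos: [0.5006, 0.1526, 0.0115]
ee_rot: [-1.309, 0.001, -1.956]
wrist_force: [-1.2, -1.2, 5.2]
width: 0.0605
shift [ 10.  -90.2   5.4] turn [ 0.  -0.1 -0.1] from [0.5006 0.1526 0.0115] t 6.35
```

View pics/w3.png

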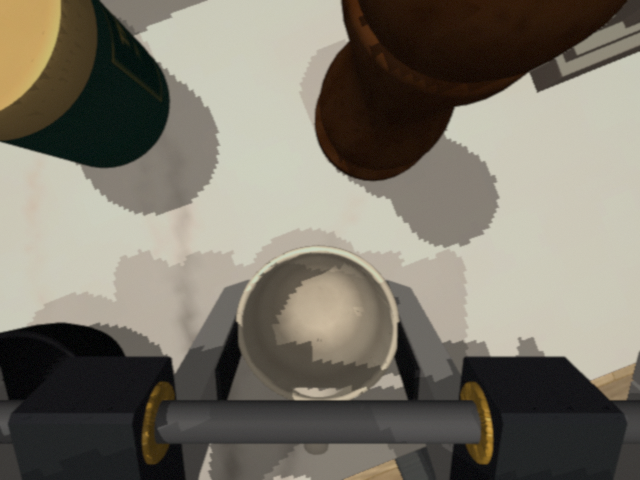

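```bash
python3 -m creep '[[0,-5,1.3,0,0,0,255],[0,-15,4,0,0,0,255],[0,-30,8,0,0,0,255],[0,-45,12,0,0,0,255],[0,-58,15.5,0,0,0,255]]'
python3 - <<'E'
from h import *
s,T=wrist("pics/w4.png"); s=robot.snapshot("scene"); cv2.imwrite("pics/s4.png",cv2.resize(s["color"][180:380,200:460],None,fx=3,fy=3))
p,_=pose(); print(p)
E
```

```text
time: 6.98
tool_pos: [0.5005, 0.1528, 0.0725]
ee_rot: [-1.309, 0.002, -1.956]
wrist_force: [-0.5, -0.2, -1.4]
width: 0.0603
[0.50169617 0.15308966 0.07362382]
```

View pics/w4.png

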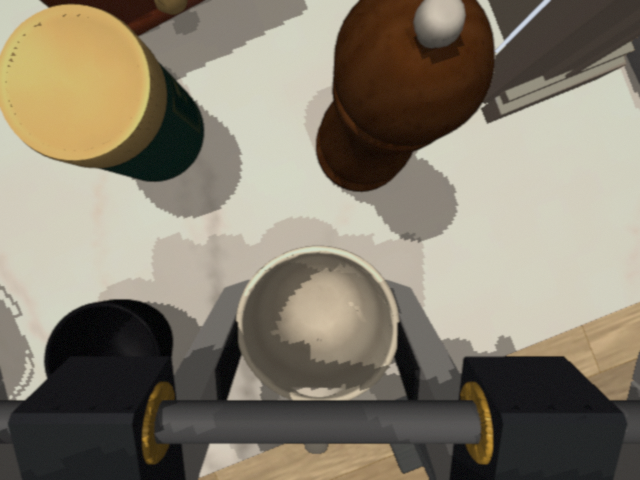

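View pics/s4.png

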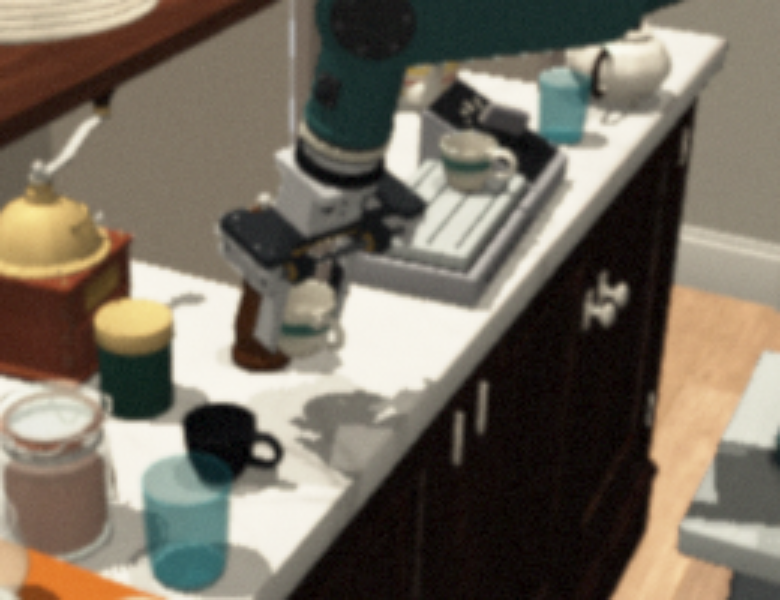

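The cup is held: its rim sits at the same image spot before and after the lift, so it has not tilted. The bystanders stand undisturbed. Next I back out and carry it past the post.

Run:
```python
from h import *
go([0.425,0.12,0.135],ori(-90,15))
```

```text
shift [ 59.2 -74.8 -40.6] turn [ -0.2 -21.3   5.5] from [0.5017 0.1531 0.0736] t 7.08
```

```bash
python3 -m creep '[[5,-12,-5,0,-2,0.5,255],[17,-30,-14,0,-7,1.8,255],[32,-48,-24,0,-12,3,255],[47,-63,-33,0,-17,4.4,255],[59,-75,-41,0,-21.3,5.5,255]]'
python3 - <<'E'
from h import *
go([0.425,-0.15,0.135],ori(-90,15))
E
```

```text
time: 7.7
tool_pos: [0.4224, 0.1196, 0.1327]
ee_rot: [-1.311, -0.002, -1.569]
wrist_force: [0.7, -0.6, -0.7]
width: 0.0607
shift [269.6  -1.1   2.5] turn [0.1 0.1 0.1] from [0.4224 0.1196 0.1327] t 7.7
```

```bash
python3 -m creep '[[15,0,1,0,0,0,255],[45,0,1,0,0,0,255],[80,0,1,0,0,0,255],[115,0,1,0,0,0,255],[150,0,1,0,0,0,255]]'
python3 -m creep '[[35,0,0,0,0,0,255],[70,0,0,0,0,0,255],[97,0,0,0,0,0,255],[115,0,0,0,0,0,255],[120,0,0,0,0,0,255]]'
python3 - <<'E'
from h import *
s,T=wrist("pics/w5.png",["platform_top","free_half","second_cup_center","dial_grip","warmer","post_front"]); print(pose()[0])
for c in ["scene","top"]:
    s=robot.snapshot(c); cv2.imwrite(f"pics/{c}5.png",s["color"])
E
```

```text
time: 8.32
tool_pos: [0.4236, -0.031, 0.1328]
ee_rot: [-1.311, -0.002, -1.571]
wrist_force: [0.4, -0.6, -0.7]
width: 0.0607
time: 8.95
tool_pos: [0.4235, -0.1508, 0.1329]
ee_rot: [-1.312, -0.001, -1.574]
wrist_force: [0.1, -0.6, -1.4]
width: 0.0605
platform_top [([0.5111, -0.2037, 0.0533], 0.73)]
free_half [([0.509, -0.1497, 0.0584], 0.76)]
second_cup_center [([0.5069, -0.2564, 0.0831], 0.97)]
dial_grip [([0.4196, -0.1494, 0.1451], 0.16)]
warmer [([0.5165, -0.268, 0.0029], 0.92)]
post_front []
[ 0.42402974 -0.14929758  0.13337337]
```

View pics/w5.png

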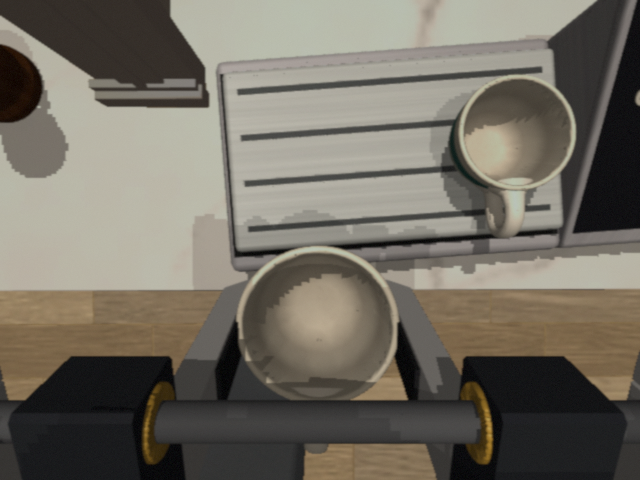

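The platform's corners show at about (222,72), (236,250), (562,230) and (553,48). The second cup's rim is at (515,132) and the post's foot at (150,92).

Run:
```python
from h import *
s,T=wrist("pics/w5b.png")
P=[ray(s,T,u,v,0.057) for u,v in [(226,74),(238,250),(562,230),(553,50)]]
print(np.round(P,4), np.round(np.mean(P,0),4), np.linalg.norm(P[0]-P[3]),np.linalg.norm(P[0]-P[1]))
c=np.mean(P,0); d=(P[0]-P[3]+P[1]-P[2]); d/=np.linalg.norm(d); print("free",c+0.055*d,"yaw",np.degrees(np.arctan2(-d[0],d[1])))
print("second rim",ray(s,T,515,132,0.108))
go([0.51,-0.148,0.133],ori(-90,15))
```

```text
[[ 0.5576 -0.0899  0.057 ]
 [ 0.4418 -0.0971  0.057 ]
 [ 0.4548 -0.3124  0.057 ]
 [ 0.5731 -0.3049  0.057 ]] [ 0.5068 -0.2011  0.057 ] 0.21546836423172666 0.1160022980532588
free [ 0.50317564 -0.14621173  0.057     ] yaw 3.798150818508732
second rim [ 0.5076393 -0.2557252  0.108    ]
shift [-1.6 22.5 83. ] turn [0.1 0.  0.1] from [ 0.424  -0.1496  0.1334] t 9.45
```

```bash
python3 -m creep '[[0,3,10,0,0,0,255],[-1,8,30,0,0,0,255],[-2,14,53,0,0,0,255],[-2.6,19,72,0,0,0,255],[-2.6,22,82,0,0,0,255]]'
python3 - <<'E'
from h import *
s,T=wrist("pics/w6.png"); 
go([0.509,-0.147,0.078],ori(-90,15))
for u,v in [(1,1)]: pass
s=robot.snapshot("scene"); cv2.imwrite("pics/s6.png",cv2.resize(s["color"][130:330,240:500],None,fx=3,fy=3))
E
```

```text
time: 10.07
tool_pos: [0.5101, -0.1472, 0.1329]
ee_rot: [-1.311, -0.002, -1.571]
wrist_force: [-0.5, 0.6, -1.4]
width: 0.0608
shift [ -0.4  52.6 -15.7] turn [0.1 0.  0.1] from [ 0.5107 -0.1473  0.1329] t 10.12
```

View pics/w6.png

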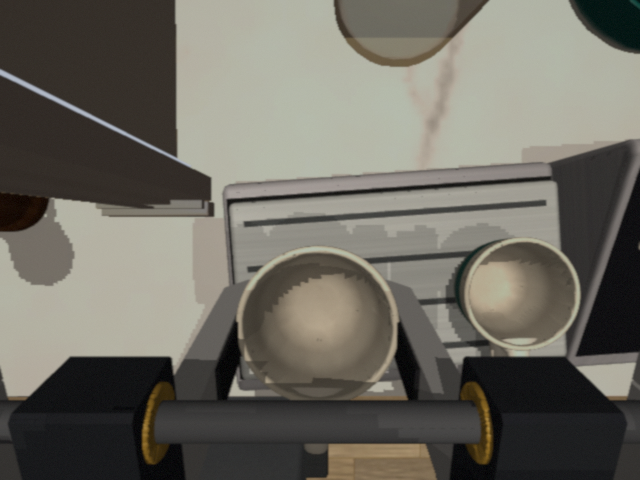

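View pics/s6.png

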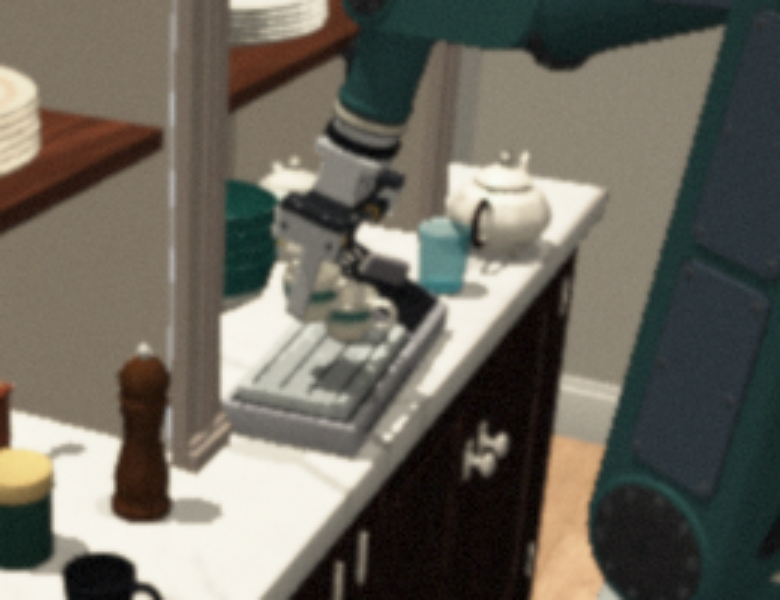

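```bash
python3 -m creep '[[0,8,-2,0,0,0,255],[0,22,-7,0,0,0,255],[0,37,-11,0,0,0,255],[0,47,-14,0,0,0,255],[0,52,-15.5,0,0,0,255]]'
python3 -m creep '[[0,1.5,-0.4,0,0,0,255],[0,3,-0.8,0,0,0,255],[0,4.5,-1.2,0,0,0,255],[0,6,-1.6,0,0,0,255],[0,7,-1.9,0,0,0,255]]'
python3 -m creep '[[0,1,-0.3,0,0,0,255],[0,2,-0.5,0,0,0,255],[0,3,-0.8,0,0,0,255],[0,4,-1,0,0,0,255],[0,4,-1,0,0,0,255]]'
python3 - <<'E'
from h import *
wrist("pics/w7.png"); print(robot.get_obs()["wrist_force"],pose()[0])
s=robot.snapshot("scene"); cv2.imwrite("pics/s7.png",cv2.resize(s["color"][180:300,300:440],None,fx=5,fy=5,interpolation=cv2.INTER_CUBIC))
E
```

```text
time: 10.8
tool_pos: [0.5066, -0.1474, 0.0775]
ee_rot: [-1.313, -0.001, -1.572]
wrist_force: [-0.5, -0.2, -2.0]
width: 0.0603
time: 11.42
tool_pos: [0.5073, -0.1476, 0.0717]
ee_rot: [-1.311, -0.002, -1.572]
wrist_force: [-0.3, -0.4, -1.4]
width: 0.0604
time: 12.05
tool_pos: [0.5073, -0.1476, 0.0675]
ee_rot: [-1.311, -0.002, -1.572]
wrist_force: [0.4, 0.2, -1.1]
width: 0.0609
[-0.2933126   0.01993842 -0.10834293] [ 0.50731577 -0.14759053  0.06757934]
```

View pics/s7.png

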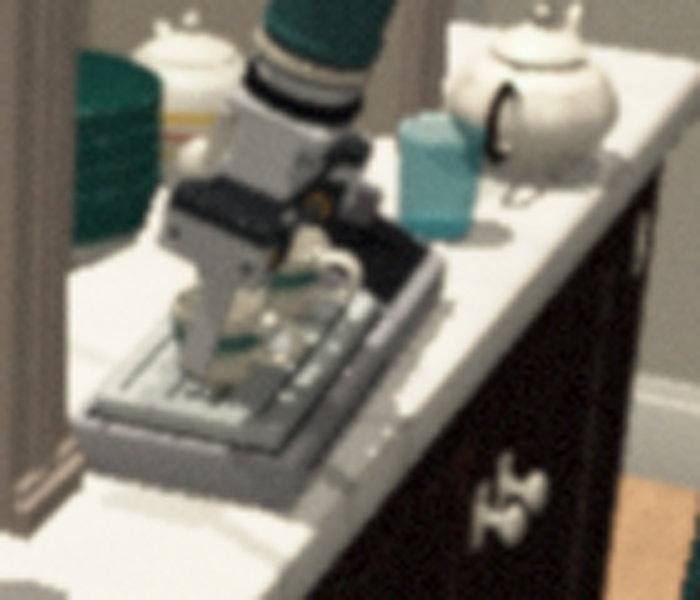

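View pics/w7.png

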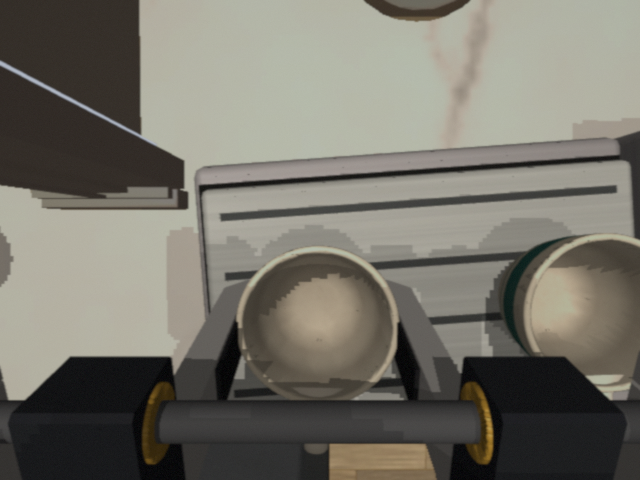

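```bash
python3 -m creep '[[0,1,-0.3,0,0,0,255],[0,2,-0.5,0,0,0,255],[0,3,-0.8,0,0,0,255],[0,4,-1,0,0,0,255],[0,5,-1.3,0,0,0,255]]'
python3 -m creep '[[0,1,-0.3,0,0,0,255],[0,1,-0.3,0,0,0,255]]'
python3 - <<'E'
from h import *
f=[]
for i in range(4): 
    wrist("pics/w8.png"); f.append(robot.get_obs()["wrist_force"])
print(np.mean(f,0),np.std(f,0),pose()[0])
s=robot.snapshot("scene"); cv2.imwrite("pics/s8.png",cv2.resize(s["color"][180:300,300:440],None,fx=5,fy=5,interpolation=cv2.INTER_CUBIC))
E
```

```text
time: 12.78
tool_pos: [0.5074, -0.1476, 0.0624]
ee_rot: [-1.311, -0.002, -1.572]
wrist_force: [-0.4, -0.8, 0.2]
width: 0.0604
time: 13.02
tool_pos: [0.5073, -0.1476, 0.0613]
ee_rot: [-1.311, -0.002, -1.572]
wrist_force: [-0.3, -0.0, 0.9]
width: 0.0604
[ 0.0875406  -0.04983945  0.53915631] [0.22122903 0.34808613 0.66048559] [ 0.50733283 -0.14766336  0.06144896]
```

View pics/w8.png

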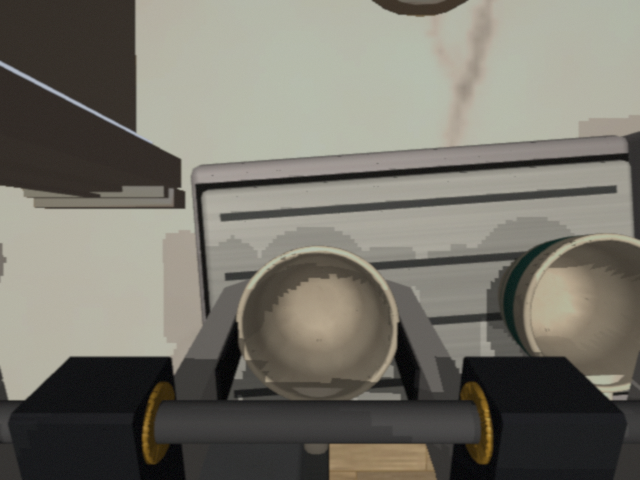

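View pics/s8.png

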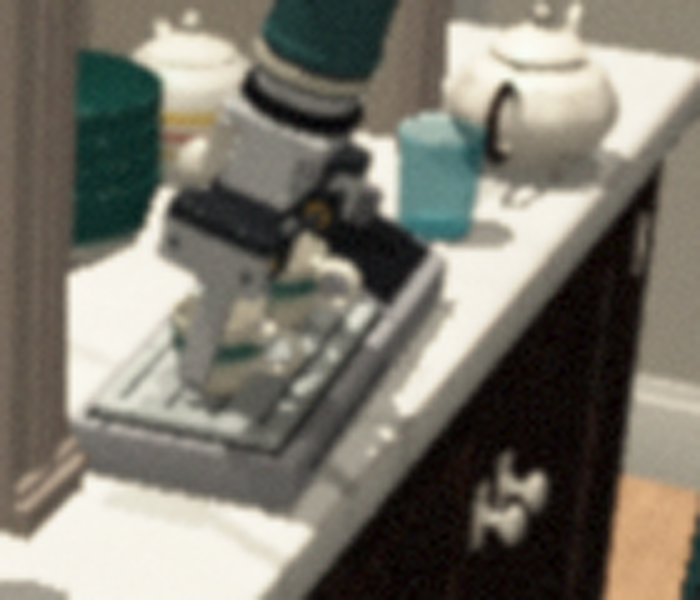

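The platform has sunk with the cup and the wrist force shows the weight is carried. Now the release.

```bash
python3 -m creep '[[0,0,0,0,0,0,88],[0,0,0,0,0,0,84],[0,0,0,0,0,0,78],[0,0,0,0,0,0,65],[0,0,0,0,0,0,40]]'
python3 -m creep '[[0,0,0,0,0,0,36],[0,0,0,0,0,0,36]]'
python3 - <<'E'
from h import *
wrist("pics/w9.png"); print(pose()[0])
E
```

```text
time: 13.9
tool_pos: [0.5073, -0.1476, 0.0613]
ee_rot: [-1.311, -0.002, -1.572]
wrist_force: [0.4, -0.5, -0.2]
width: 0.0765
time: 14.15
tool_pos: [0.5073, -0.1476, 0.0613]
ee_rot: [-1.311, -0.002, -1.572]
wrist_force: [0.5, 0.2, 1.2]
width: 0.0811
[ 0.50727445 -0.14763121  0.0613414 ]
```

View pics/w9.png

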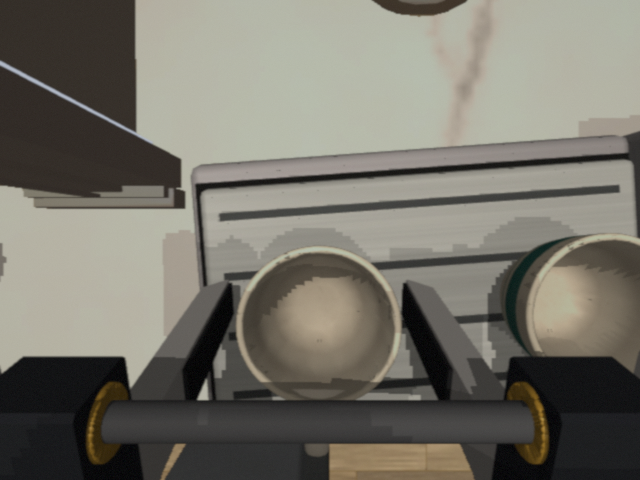

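The cup stands free with a gap to both fingers: rim at (318,320), fingers at 225 and 410. I retract along the tool axis.

```bash
python3 -m creep '[[0,-8,0,0,0,0,36],[0,-25,0,0,0,0,36],[0,-50,0,0,0,0,36],[0,-80,0,0,0,0,36],[0,-110,0,0,0,0,36]]'
python3 - <<'E'
from h import *
# dial: panel normal n leans to robot by 28 deg
go([0.43,-0.30,0.20],ori(-90,28))
wrist("pics/w10.png",["cup_center","second_cup_center","dial_grip"])
s=robot.snapshot("scene"); cv2.imwrite("pics/s10.png",cv2.resize(s["color"][180:300,300:440],None,fx=5,fy=5,interpolation=cv2.INTER_CUBIC))
E
```

```text
time: 14.82
tool_pos: [0.4788, -0.1475, 0.1702]
ee_rot: [-1.309, -0.003, -1.572]
wrist_force: [-0.5, -0.1, 0.2]
width: 0.0808
shift [152.6 -41.  -39.4] turn [13.   0.   0.2] from [ 0.4788 -0.1475  0.1702] t 14.82
cup_center [([0.5043, -0.1453, 0.0754], 0.77)]
second_cup_center [([0.5107, -0.2565, 0.0779], 0.82)]
dial_grip []
```

View pics/s10.png

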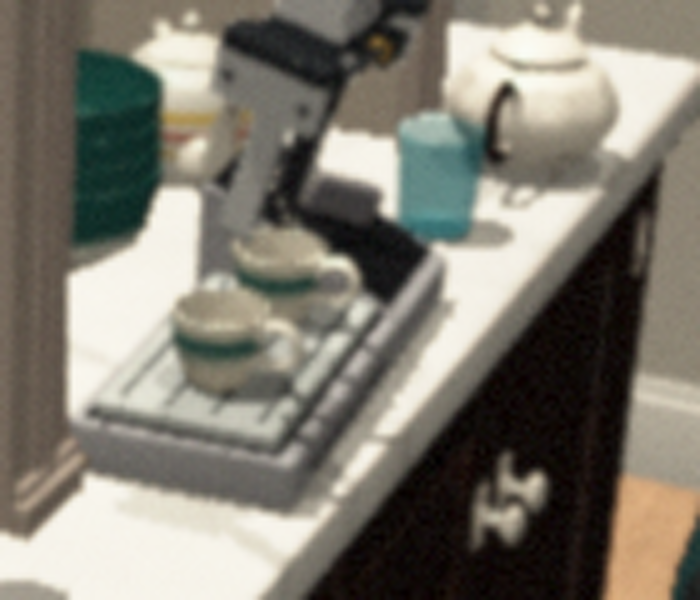

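View pics/w10.png

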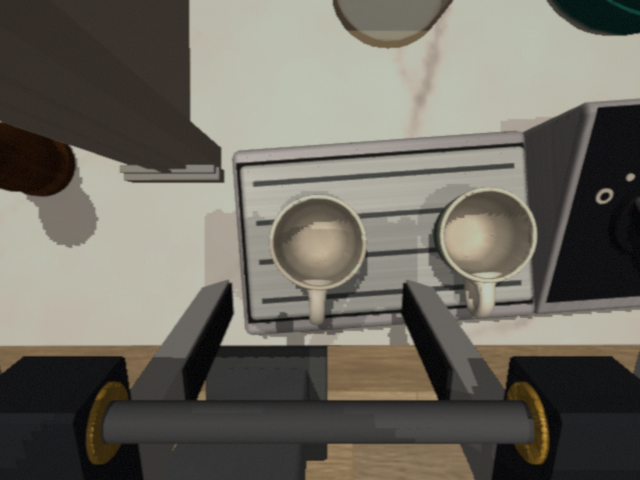

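Both cups stand upright, rims at (318,243) and (486,234). The dial is at the right edge of the image.

Run:
```python
from h import *
go([0.465,-0.389,0.195],ori(-86,28))
```

```text
shift [241.8 -29.9  -6. ] turn [13.1 -3.7  1.6] from [ 0.4787 -0.1473  0.1672] t 15.07
```

```bash
python3 -m creep '[[20,-20,-5,2,-0.5,0.3,36],[70,-30,-6,5,-1.5,0.6,36],[125,-30,-6,9,-2.5,1,36],[180,-30,-6,13.1,-3.7,1.6,36],[225,-30,-6,13.1,-3.7,1.6,36]]'
python3 -m creep '[[12,0,0,0,0,0,80],[17,0,0,0,0,0,80],[17,0,0,0,0,0,80]]'
python3 - <<'E'
from h import *
s,T=wrist("pics/w11.png",["dial_grip","dial","second_cup_center"]); print(pose()[0])
print(robot.landmark_of("dial_grip","top")[:2])
E
```

```text
time: 15.7
tool_pos: [0.4634, -0.3739, 0.1923]
ee_rot: [-1.084, 0.005, -1.504]
wrist_force: [-0.7, -0.3, 0.9]
width: 0.0811
time: 16.08
tool_pos: [0.4668, -0.388, 0.1951]
ee_rot: [-1.083, 0.002, -1.5]
wrist_force: [-0.6, 0.4, 0.3]
width: 0.0643
dial_grip [([0.5072, -0.3874, 0.0982], 0.89)]Traceback (most recent call last):
  File "<stdin>", line 2, in <module>
  File "h.py", line 22, in wrist
    print(n,[(np.round(d["point"],4).tolist(),round(d["p"],2)) for d in robot.landmark_of(n,"wrist")][:3])
                                                                        ~~~~~~~~~~~~~~~~~^^^^^^^^^^^
ValueError: it knows: clip_jar, creamer, cup, cup_center, dial_grip, free_half, pepper_mill, platform, platform_top, post_front, second_cup_center, tea_tin, tumbler, warmer
```

View pics/w11.png

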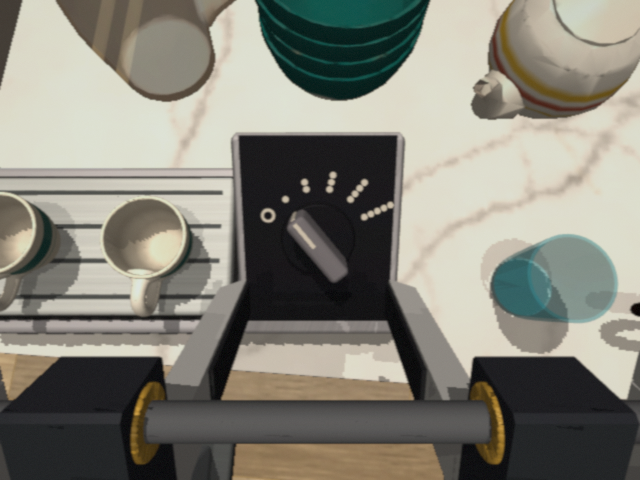

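```bash
cat >> h.py <<'E'
YAW=np.radians(3.8); XW=np.array([np.cos(YAW),np.sin(YAW),0]); YW=np.array([-np.sin(YAW),np.cos(YAW),0])
N=-np.sin(np.radians(28))*XW+np.cos(np.radians(28))*np.array([0,0,1.]); UP=np.cross(YW,-N)*-1  # up the panel
UP=np.cross(YW,N)
def rayp(s,T,u,v,P0):
    d=T[:3,:3]@np.array([(u-s["cx"])/s["fx"],(v-s["cy"])/s["fy"],1]); return T[:3,3]+d*((P0-T[:3,3])@N)/(d@N)
def ang(v): # right of straight up, rad
    return np.arctan2(v@(-YW),v@UP)
E
python3 - <<'E'
from h import *
s,T=wrist("pics/w12.png")
i=s["color"][120:330,220:420]; cv2.imwrite("pics/w12c.png",cv2.resize(i,None,fx=3.5,fy=2.8*1.0,interpolation=cv2.INTER_CUBIC))
print(UP,N)
G=np.array([.511,-.386,.097])
print(pix(s,T,G),pix(s,T,G+.012*N),pix(s,T,G-.024*N))
for u,v in [(268,215),(285,199),(305,186),(331,182),(358,191),(377,211)]:
    P=rayp(s,T,u,v,G-.024*N); print(u,v,round(ang(P-G)+1.125,3),round(np.linalg.norm(P-G+.024*N),4))
A=rayp(s,T,297,215,G+.012*N);B=rayp(s,T,338,275,G+.012*N); print((A+B)/2-.012*N,ang(A-B)+1.125,np.linalg.norm(A-B))
go([.5,-.386,.1],ori(-86,28))
E
```

```text
[0.8810064  0.05851638 0.46947156] [-0.46843941 -0.03111371  0.88294759]
[np.float64(318.9147387009451), np.float64(243.9933555138379)] [np.float64(318.95041223604073), np.float64(248.97388390466702)] [np.float64(318.85099791039215), np.float64(235.09424259578842)]
268 215 -0.06 0.0431
285 199 0.387 0.0391
305 186 0.856 0.0406
331 182 1.337 0.0432
358 191 1.828 0.0464
377 211 2.285 0.0494
[ 0.51312846 -0.3851327   0.0981598 ] 0.5434091016450195 0.05309544323856124
shift [  0.5 100.2 -15.8] turn [-0.   0.1 -0. ] from [ 0.4669 -0.3879  0.1959] t 16.23
```

View pics/w12c.png

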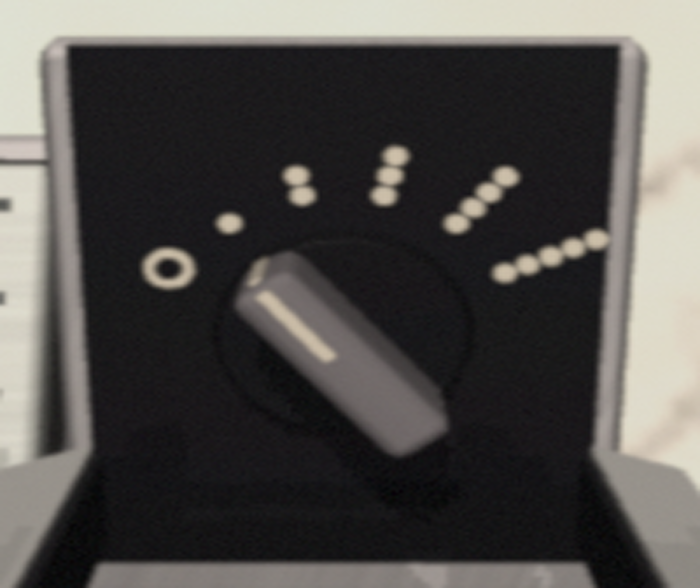

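Run:
```python
from h import *
s,T=wrist("pics/w13.png")
G=np.array([.511,-.386,.097])
f=lambda u,v: rayp(s,T,220+u/3.5,120+v/2.8,G+.012*N)
A,B=f(265,283),f(421,440); print((A+B)/2-.012*N,ang(A-B)+1.125,np.linalg.norm(A-B))
A,B=f(260,293),f(333,358); print(ang(A-B)+1.125)
A,B=f(240,300),f(395,455); print(ang(A-B)+1.125)
A,B=f(292,265),f(447,425); print(ang(A-B)+1.125)
```

```text
[ 0.51055541 -0.38583496  0.09676994] 0.47344402849104417 0.05246103096362168
0.4143531951645302
0.47553507184384647
0.4802326504140204
```

```bash
cat >> h.py <<'E'
G=np.array([.511,-.3857,.097]); OD=ori(-86.2,28)
def dial(th): return OD*R.from_euler("y",th-1.125)
E
python3 - <<'E'
from h import *
print(OD.as_matrix()[:,1]+N)
go(G+.035*N,dial(0.45))
go(G-.011*N,dial(0.45)); print(robot.get_obs()["width"])
E
```

```text
[-5.55111512e-17  0.00000000e+00  0.00000000e+00]
shift [ 0.7 73.1 -7.5] turn [ -0.1 -38.4  -0.1] from [ 0.4669 -0.3881  0.1959] t 16.27
shift [  0.7 119.1  -7.5] turn [ -0.1 -38.4  -0.1] from [ 0.4669 -0.3881  0.1959] t 16.27
0.06465260158235736
```

```bash
python3 -m creep '[[0,10,-1,0,-8,0,80],[0.5,27,-3,0,-17,0,80],[0.5,45,-5,0,-26,0,80],[0.5,63,-7,0,-34,0,80],[0.7,73,-7.5,0,-38.4,0,80]]'
python3 - <<'E'
from h import *
s,T=wrist("pics/w14.png",["dial_grip"])
go(G-.011*N,dial(0.45)); print(np.round(robot.get_obs()["joint_positions"],2))
E
```

```text
time: 16.9
tool_pos: [0.4943, -0.3868, 0.1266]
ee_rot: [-1.177, -0.295, -0.887]
wrist_force: [0.3, -0.3, -0.5]
width: 0.0647
dial_grip [([0.5087, -0.3872, 0.0992], 0.7)]
shift [ 1.2 44.8  0.7] turn [-0.1 -0.1 -0.2] from [ 0.4941 -0.3865  0.1262] t 17.0
[-0.99  0.07  1.63  0.45  1.22 -0.27]
```

View pics/w14.png

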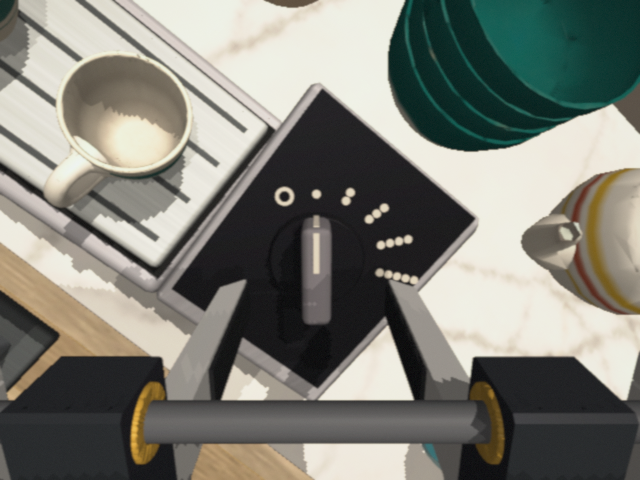

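The bar is at (316,275), upright in the image and centred between the fingers, pointing at the one-dot mark. I go down on it and grip.

```bash
python3 -m creep '[[0,8,0,0,0,0,80],[0.5,20,0.5,0,0,0,80],[0.5,31,0.5,0,0,0,80],[0.5,40,0.5,0,0,0,80],[0.5,45,0.5,0,0,0,80]]'
python3 -m creep '[[0,0,0,0,0,0,160],[0,0,0,0,0,0,255],[0,0,0,0,0,0,255],[0,0,0,0,0,0,255],[0,0,0,0,0,0,255]]'
python3 - <<'E'
from h import *
s,T=wrist("pics/w15.png"); p,r=pose(); print((p-G)@N, ang(r.as_matrix()[:,2])+1.125, r.inv().apply(G-p)*1000)
E
```

```text
time: 17.62
tool_pos: [0.5159, -0.3862, 0.0871]
ee_rot: [-1.176, -0.294, -0.891]
wrist_force: [-0.7, -0.4, -0.7]
width: 0.0646
time: 18.25
tool_pos: [0.5151, -0.3858, 0.0879]
ee_rot: [-1.176, -0.293, -0.89]
wrist_force: [-6.0, 4.8, 1.1]
width: 0.0181
-0.010105333425101731 0.4521910208516893 [  1.06185675 -10.11128023   0.7540861 ]
```

View pics/w15.png

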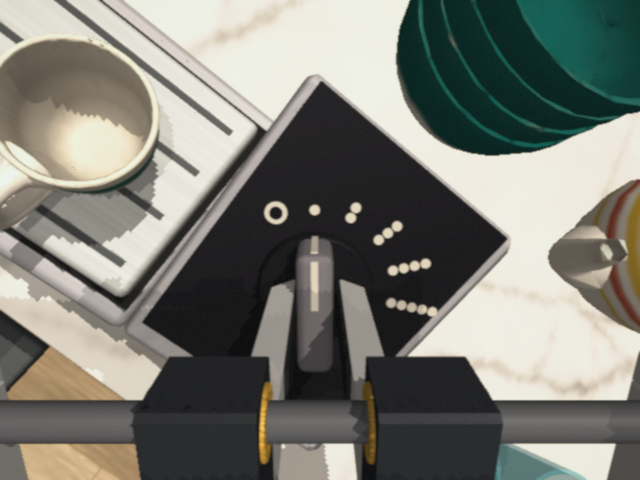

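```bash
python3 -m creep '[[0,0,0,0,5,0,255],[0,0,0,0,11,0,255],[0,0,0,0,17,0,255],[0,0,0,0,23,0,255],[0,0,0,0,25.8,0,255]]'
python3 -m creep '[[0,0,0,0,0,0,255],[0,0,0,0,0,0,255],[0,0,0,0,0,0,255]]'
python3 - <<'E'
from h import *
s,T=wrist("pics/w16.png"); p,r=pose(); print((p-G)@N, ang(r.as_matrix()[:,2])+1.125, r.inv().apply(G-p)*1000, r.inv().apply(robot.get_obs()["wrist_force"]), robot.get_obs()["wrist_torque"])
E
```

```text
time: 18.92
tool_pos: [0.5145, -0.3849, 0.0874]
ee_rot: [-1.094, -0.097, -1.306]
wrist_force: [-4.5, 3.6, 3.6]
width: 0.016
time: 19.3
tool_pos: [0.5145, -0.3849, 0.0875]
ee_rot: [-1.094, -0.098, -1.305]
wrist_force: [-4.7, 4.1, 3.6]
width: 0.0162
-0.010110641860867202 0.902593749479608 [  0.80187516 -10.11770113   1.18003423] [-4.95324906 -5.0878762  -1.99102111] [0.5801676  0.81722194 0.36576286]
```

View pics/w16.png

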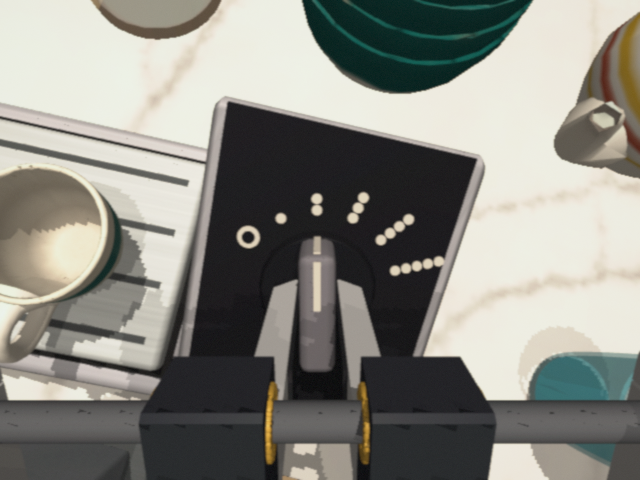

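The dial now points at the two dots: marks at (317,205), bar at x=317. One more click.

```bash
python3 -m creep '[[0,0,0,0,5,0,255],[0,0,0,0,11,0,255],[0,0,0,0,17,0,255],[0,0,0,0,23,0,255],[0,0,0,0,25.7,0,255]]'
python3 -m creep '[[0,0,0,0,0,0,255],[0,0,0,0,0,0,255],[0,0,0,0,0,0,255]]'
python3 - <<'E'
from h import *
s,T=wrist("pics/w17.png"); p,r=pose(); print((p-G)@N, ang(r.as_matrix()[:,2])+1.125, r.inv().apply(G-p)*1000)
E
```

```text
time: 19.98
tool_pos: [0.5145, -0.3847, 0.0874]
ee_rot: [-1.097, 0.111, -1.704]
wrist_force: [-5.3, 4.2, 3.4]
width: 0.0159
time: 20.35
tool_pos: [0.5145, -0.3847, 0.0874]
ee_rot: [-1.097, 0.11, -1.703]
wrist_force: [-6.4, 3.9, 2.0]
width: 0.0157
-0.010108757920502955 1.3511815413971164 [  0.34842036 -10.11677451   1.42859911]
```

View pics/w17.png

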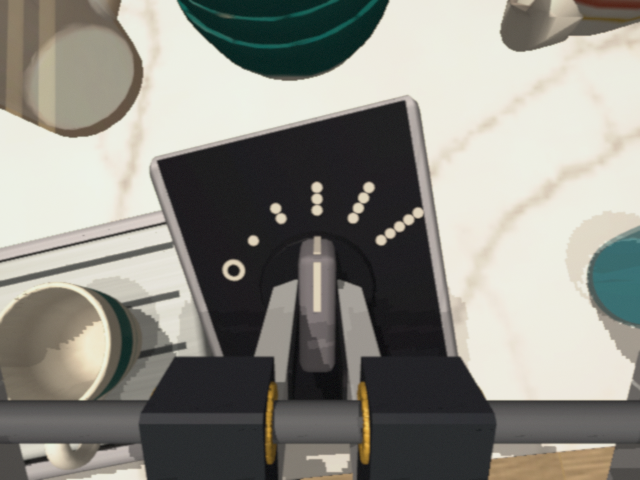

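It points at the three dots, (317,198). I release and retract along the dial's axis.

```bash
python3 -m creep '[[0,0,0,0,0,0,190],[0,0,0,0,0,0,150],[0,0,0,0,0,0,110],[0,0,0,0,0,0,100],[0,0,0,0,0,0,100]]'
python3 -m creep '[[0,-8,0,0,0,0,100],[0,-25,0,0,0,0,100],[0,-50,0,0,0,0,100],[0,-80,0,0,0,0,100],[0,-110,0,0,0,0,100]]'
python3 -m creep '[[0,-10,-20,0,0,0,100],[0,-20,-50,0,0,0,100],[0,-30,-80,0,0,0,100],[0,-30,-100,0,0,0,100],[0,-30,-100,0,0,0,100]]'
python3 - <<'E'
from h import *
s,T=wrist("pics/w18.png",["cup_center","second_cup_center","dial_grip"])
for c in ["scene","top"]:
    s=robot.snapshot(c); cv2.imwrite(f"pics/{c}18.png",s["color"] if c=="top" else cv2.resize(s["color"][170:390,180:440],None,fx=3,fy=2.7,interpolation=cv2.INTER_CUBIC))
    for n in ["cup_center","clip_jar","tea_tin","pepper_mill","tumbler","creamer"]:
        print(c,n,[(np.round(d["point"],3).tolist(),round(d["p"],2)) for d in robot.landmark_of(n,c)][:2])
E
```

```text
time: 21.02
tool_pos: [0.5158, -0.3867, 0.0881]
ee_rot: [-1.093, 0.107, -1.704]
wrist_force: [0.9, 0.1, 0.6]
width: 0.0565
time: 21.65
tool_pos: [0.4636, -0.3905, 0.1877]
ee_rot: [-1.092, 0.105, -1.704]
wrist_force: [0.3, -0.3, 0.6]
width: 0.0571
time: 22.28
tool_pos: [0.3611, -0.3735, 0.1643]
ee_rot: [-1.095, 0.11, -1.707]
wrist_force: [0.2, -0.2, -0.1]
width: 0.0574
cup_center [([0.5045, -0.1461, 0.0743], 0.84)]
second_cup_center [([0.5087, -0.256, 0.0762], 0.63)]
dial_grip [([0.5102, -0.3881, 0.1018], 0.82), ([0.5159, -0.268, 0.0023], 0.65)]
scene cup_center [([0.509, 0.273, 0.023], 0.92), ([0.505, -0.146, 0.079], 0.69)]
scene clip_jar [([0.58, 0.396, -0.001], 0.67), ([0.511, -0.385, 0.098], 0.65)]
scene tea_tin [([0.629, 0.214, -0.001], 0.72)]
scene pepper_mill [([0.572, 0.092, -0.005], 0.95)]
scene tumbler [([0.503, -0.577, -0.002], 0.83), ([0.463, 0.394, 0.001], 0.71)]
scene creamer [([0.539, 0.554, 0.026], 0.88), ([0.489, -0.148, 0.05], 0.32)]
top cup_center []
top clip_jar [([0.577, 0.402, -0.001], 0.79)]
top tea_tin [([0.629, 0.216, 0.002], 0.55)]
top pepper_mill [([0.572, 0.091, -0.001], 0.87)]
top tumbler [([0.5, -0.58, -0.001], 0.82), ([0.468, 0.393, -0.0], 0.67)]
top creamer [([0.538, 0.552, 0.024], 0.61)]
```

View pics/w18.png

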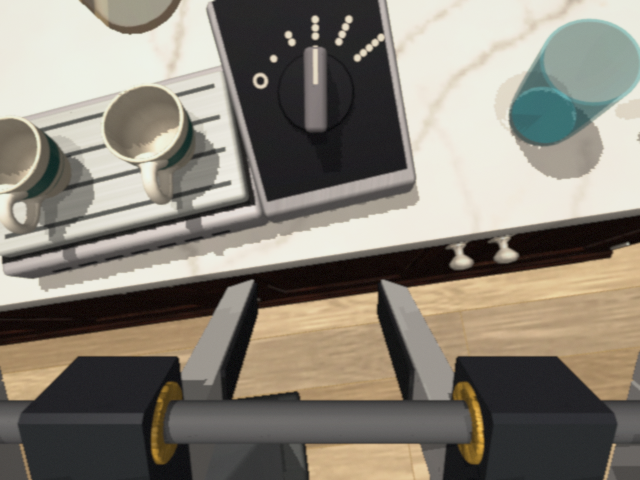

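View pics/scene18.png

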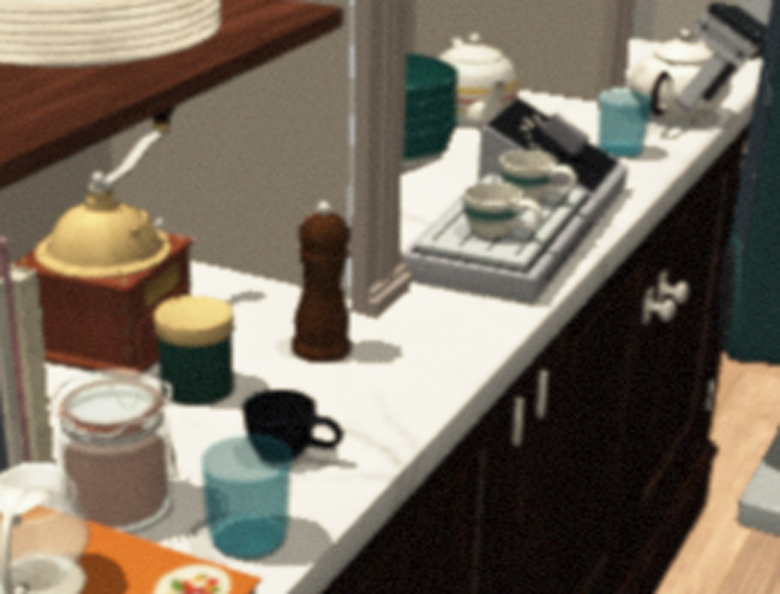

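The dial's pointer at (315,60) is on the three dots at (315,27). Both cups stand upright on the platform, the bystanders have not moved, and the robot is clear. I hand the job in.

Run:
```python
from h import *
print(robot.close_job())
```

```text
the job is handed in; nothing more can be done
None
```

The espresso cup is on the free left half of the warmer's platform, upright and let go. The dial is at position 3, and I handed the job in at about 23 s of the 58 s allowed.

- **Cup:** I pinched it across its body, carried it in front of the post and lowered it until the platform took its weight. It stands at about (0.504, -0.146), within 2 mm of my estimate of the middle of the free half.
- **Dial:** It pointed at the one-dot mark when I first looked closely. I turned it one click at a time through two dots to three. After letting go, the picture shows the pointer on the three dots. The tool's turn read 1.351 rad against the 1.35 rad target.
- **Surroundings:** The second cup is at (0.509, -0.256), unchanged within measuring error. The jar, tin, mill, both tumblers, creamer and black cup match their starting positions to within about 5 mm. The robot is clear of everything, and the wrist force was near zero.

**Disagreements:** The task said the dial starts between off and 1, but I saw it at position 1 (about 0.45 rad), with individual readings from 0.41 to 0.54. While I held the dial, there was a steady side force of about 8 N from gripping about 1 mm off-centre, well below the limits. In the final check, the top camera's network did not find the placed cup, but the wrist and scene cameras did.

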